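Check three points with the gem tester

ROBOT

A 6-joint arm with a two-finger parallel gripper is mounted at the origin on the work surface. World frame = base frame: x ahead of the robot, y to its left, z up, the work surface at z = 0. Lengths are in mm, angles in rad, forces in N, time in s.
With the tool pointing down it reaches from about 400 to 925 mm from the base axis. Payload 12.5 kg.
Tool frame: the origin (TCP) lies midway between the tips of the shut fingers; the grasp point (between the pads) lies 19 mm behind it; z points along the fingers, y is the line along which they close (so a half turn about z gives the same grasp; the last joint's range is limited). The gripper opens to 95 mm and grips with 3 to 60 N. Pads are 20 mm wide; open, the fingers measure 119 mm over their backs; the gripper's body (75 mm by 180 mm) begins 59 mm behind the grasp point.
Start: joints at [1.095, 0.491, 1.559, -0, 1.092, -0.106], TCP at [225.878, 582.774, 214.661] pointing down, gripper open.
Joint ranges: [-3.1, 3.1], [-0.84, 2.19], [0.05, 2.79], [-1.13, 4.28], [0.06, 2.93], [-2.69, 2.69]. Speed limits (rad/s): [2.22, 2.22, 2.79, 3.14, 3.14, 3.14].

INTERFACE

Orientations are given as [roll, pitch, yaw] about the fixed x, y, z axes, in that order (R = Rz(yaw) Ry(pitch) Rx(roll)).
In Python, from cell import env gives the robot as it stands.
- The arm moves only by the shell command python3 -m inch 'ROWS'. ROWS is JSON, a list of rows, each a list of 7 numbers: the turn, a rotation vector about the tool's x, y, z in rad, then the shift along the tool's x, y, z in cm, then the closure, from -1 (fully open) to 1 (shut). A call has 1 to 20 rows; each row shifts and turns the commanded pose from where the row before left it, along the tool's axes as they then stand; what a row does not reach is not made up. A row lasts 1/8 s, in which the tool goes at most 62.5 mm and 10.7 degrees, less where a joint would pass 70% of its speed; a pose out of reach is approached as far as the arm can. A call with a gripper value outside its range is refused whole. The fingers move at their own pace and stop on an object; the grip force is fixed at half the most. Time passes only in rows, so rows that do not move let the fingers close. It gives the time, the measured TCP pose, the force, the opening and the grip force at its end, in the units of the state.
- env.state(): the state, without advancing time (a new reading comes with each control period).
- env.read_camera(name): name is "scene" or "top" or "wrist"; returns a dict with "img" (480x640x3 uint8, red, green, blue), "depth" (480x640 float32, mm along the optical axis (not along the pixel's ray), 0 where there is no reading), "fx", "fy", "cx", "cy" (pixels), "position" and "orientation" of the camera in the world. Camera axes: x right, y down, z forward; pixel columns grow to the right and rows downward; lengths in mm; the calibration is good to about 2 mm. The wrist camera is an equidistant fisheye: a pixel r from the principal point sees the ray r / f radians off the axis. A picture is of the moment at which its call begins.
- env.job_done(): hands the job in; it is judged then, once.
Trained networks look in a picture, given as the dict that the camera call returned (one of the last four; its "shot" number tells which), for a name from the list of things; names that differ only in an ending like _2 or _b are one class to them, and where a whole thing is asked for, a point or a joint stands for the part that bears it (a point fixed in the world has none). Each returns a list of dicts, best first, with "score" (0 to 1); they miss things now and then, are a little off and sometimes report something else, mostly with a low value. They report only what shows in the picture. A call takes as long as a camera call. They do not tell look-alikes from the thing itself.
- env.find_in(picture, target): "centre" ([x, y, z] in mm, in the coordinates of the camera as it stood for that picture, good to about 4 mm: the middle of the surface that is visible of it).
- env.trace(picture, target): "mask" (480x640 bool, what is visible of it).
The state is a dict: "t": time; "joints": joint angles; "qvel": joint speeds; "tau": joint torques, N m; "eef_pos": TCP position; "tcp_rot": TCP orientation; "ft_force": force on the tool from outside, world axes, zero at the start; "moment": the same for the moment, N m; "opening": opening from 0.0 (shut) to 1.0 (fully open); "grip_force": force on a finger pad.
Only numpy, scipy, OpenCV 4.12 (cv2) and the standard library are available. Lean on these libraries where they do the work, as an engineer would, in place of code of your own. Each camera call takes 0.05 s, during which the arm holds its last target. There are 200 camera calls.

TASK

Take the gem tester out of its fork stand and touch its sprung tip, gently and for about half a second each, inside the small ring mark of first the round steel check disc on the stand, then the oblong stone, then the round stone; do not touch the three-cornered stone with the tester. Then hang the tester back in the fork as it was, upright with its collar down flat on the fork arms. Do not knock the other things on the bench about.

Things in the scene. Friction and masses are not known exactly. Their poses are not given: they have to be found in the camera images.
- tester: Gem tester, 185 mm tall, 0.14 kg, upright in the fork. Origin: centre of its collar's underside; z up along the handle. Upwards: round black collar 40 mm across, 8 mm thick, then a square black handle 28 x 28 mm (flats facing its x and y) from 8 to 88 mm; grip it at about 54 mm. Downwards: steel rod 12 mm across to -75 mm, then a sprung brass tip 8 mm across to -97 mm.
- plunger (a joint): How far the tester's sprung tip is pushed in, 0 (out) to 0.010 m (fully in). About 1 N to start, 0.3 N more per mm, 4 N at the stop; beyond that it is hard.
- tester_point (a point): Lowest point of the tester's sprung tip (its rounded brass end); 97 mm below the tester's origin, on its axis, when not pushed.
- stand: Tester's stand, fixed. Origin on the bench under the fork's seat; x from the fork's open mouth to the pillar, z up. Base plate x -60 to 60 mm, y -50 to 130, 12 mm thick. Pillar x 33 to 57, 54 mm wide, 127 mm high. Two fork arms, tops 120 mm up, 16 mm wide, gap 22 mm, run from the pillar to the mouth at x -33; 4 mm lips at their ends (x -33 to -28) and the pillar step at x 30 keep the collar in.
- fork_seat (a point): Point midway between the fork arms, level with their tops (120 mm up), where the tester's origin hangs; same axes as the stand. The collar has 8 to 10 mm of play along x, the rod 5 mm along y.
- check_mark (a point): Centre of the ring mark (24 mm across) on top of the round steel check disc (52 mm across), 20 mm above the bench, on the stand's base plate.
- oblong_stone: Round wooden block 100 mm across, 30 mm high, fixed to the bench, with an oblong flat-topped dark green stone 38 x 70 mm in a steel-grey plate on it; stone top 42 mm above the bench. Origin under its centre; the stone's long side along y.
- oblong_stone_mark (a point): Centre of the white ring mark (24 mm across) on top of the oblong stone, 42 mm above the bench.
- round_stone: The same block with a round flat-topped dark green stone 60 mm across, top 42 mm above the bench. Origin under its centre.
- round_stone_mark (a point): Centre of the white ring mark (24 mm across) on top of the round stone, 42 mm above the bench.
- corner_stone: The same block with a three-cornered flat-topped dark green stone (71 mm sides), top 42 mm above the bench. Not to be touched with the tester. Origin under its centre.
- check_disc: The round steel check disc on the stand's base plate, 52 mm across, 8 mm thick. Origin under its centre, 12 mm above the bench.
- torch: Black hand torch standing on its round foot, 80 mm across, about 200 mm tall. Origin under its centre. Leave it.
- hammer: Hammer lying down, 240 mm long along its x. Leave it.
- mandrel: Ring mandrel lying along its x, 260 mm long, wooden handle 27 mm high and tapered steel bar. Leave it.
- flux_jar: Small jar, 38 mm across, 55 mm tall. Origin under its centre. Leave it.
- ring_bowl: Low white bowl, 76 mm across, 32 mm tall. Origin under its centre. Leave it.
- polish_can: Can, 60 mm across, 75 mm tall. Origin under its centre. Leave it.
Not all that is in view belongs to the job. Leave any purple look-alike of the round_stone alone.

How it is judged:
By the outcome, as a careful person would: the job done as asked, in the order asked, and still so for the second after the job is handed in, with the robot touching nothing.
It also fails if it takes over 72 s, if anything falls off the work surface, if the arm or the gripper's body presses on something with over 40 N, if the wrist force passes 120 N, or if a joint passes its speed limit or range.

## Working session

There is one attempt and no reset: what is moved stays moved. The work goes in short steps, Python scripts to look and compute and a shell command to move; the robot and the scene stay as the last step left them, time stands still between calls to the robot, and variables do not carry over. Pictures are saved under pics/ and viewed, at most 10 in all, crops included, and the job is handed in when it is done.

```bash
ls; mkdir -p pics
cat > h.py <<'E'
import numpy as np,cv2
from cell import env
from scipy.spatial.transform import Rotation as R
def rot(o): 
    o=np.array(o,float); return o if o.shape==(3,3) else R.from_euler('xyz',o).as_matrix()
def w(p,c): return rot(p['orientation'])@np.array(c)+np.array(p['position'])
def save(p,n): cv2.imwrite(f'pics/{n}.png',p['img'][:,:,::-1])
def deproj(p,u,v,d): # pinhole, depth arrays
    return w(p,[(u-p['cx'])/p['fx']*d,(v-p['cy'])/p['fy']*d,d])
def proj(p,x):
    c=rot(p['orientation']).T@(np.array(x)-p['position']); return [round(c[0]/c[2]*p['fx']+p['cx'],1),round(c[1]/c[2]*p['fy']+p['cy'],1)]
def atz(p,u,v,z): # pixel ray meets plane z
    d=rot(p['orientation'])@np.array([(u-p['cx'])/p['fx'],(v-p['cy'])/p['fy'],1]); P=np.array(p['position']); return P+d*(z-P[2])/d[2]
E
python3 - <<'E'
from h import *
print(env.state())
for n in ['scene','top']:
    p=env.read_camera(n); save(p,n)
    print(n,p['position'],p['orientation'],p['fx'],p['cx'],p['cy'])
    for t in ['tester','stand','check_disc','oblong_stone','round_stone','corner_stone','torch','hammer','mandrel','flux_jar','ring_bowl','polish_can']:
        for r in env.find_in(p,t)[:3]: 
            x=w(p,r['centre']); print(t,round(r['score'],2),x.round(0),proj(p,x))
E
```

```text
pics
{'t': 0.0, 'joints': array([ 1.09539518e+00,  4.91591637e-01,  1.55947368e+00, -2.39830691e-05,
        1.09172357e+00, -1.05605173e-01]), 'qvel': array([ 5.91734699e-07, -5.58255741e-04,  2.64500483e-03, -2.92087557e-04,
       -5.99038706e-04, -7.80314562e-04]), 'tau': array([ 5.04952859e-04, -6.12640572e+01, -2.58167928e+01,  6.91689667e-02,
        4.83422284e-02, -9.82184292e-05]), 'eef_pos': array([225.75717766, 582.5209135 , 214.03348625]), 'tcp_rot': array([-3.14040084e+00, -1.04942858e-04,  2.77180769e+00]), 'ft_force': array([-0.20953661, -0.44906024,  0.51001134]), 'moment': array([-0.06227671, -0.02202084,  0.09034265]), 'grip_force': 0.0, 'opening': 0.9952837575227408}
scene [1132.17850176 -493.52309537 1080.67992406] [-2.48186526 -0.00995773  0.98593496] 573.5394031096919 324.405077958817 234.72813081392982
tester 0.78 [535. 136. 174.] [np.float64(411.0), np.float64(183.0)]
tester 0.37 [755. 163.  26.] [np.float64(475.3), np.float64(286.7)]
stand 0.96 [565. 142.  12.] [np.float64(412.0), np.float64(236.9)]
stand 0.66 [465. -61.  31.] [np.float64(316.4), np.float64(
[... 1838 characters left out ...]
15. -394.  147.] [np.float64(456.2), np.float64(268.1)]
hammer 0.8 [750. 159.  23.] [np.float64(234.1), np.float64(151.7)]
mandrel 0.63 [ 579. -377.   24.] [np.float64(432.5), np.float64(210.3)]
mandrel 0.62 [ 746. -127.   20.] [np.float64(338.7), np.float64(152.1)]
flux_jar 0.65 [539. 234.  18.] [np.float64(206.4), np.float64(229.3)]
flux_jar 0.43 [ 419. -147.   57.] [np.float64(351.0), np.float64(270.3)]
ring_bowl 0.78 [ 747. -127.   14.] [np.float64(338.7), np.float64(152.2)]
ring_bowl 0.4 [732. 313.  73.] [np.float64(171.5), np.float64(153.6)]
polish_can 0.67 [727. 317.  75.] [np.float64(169.8), np.float64(155.1)]
polish_can 0.27 [ 421. -147.   59.] [np.float64(351.0), np.float64(269.4)]
```

View pics/scene.png

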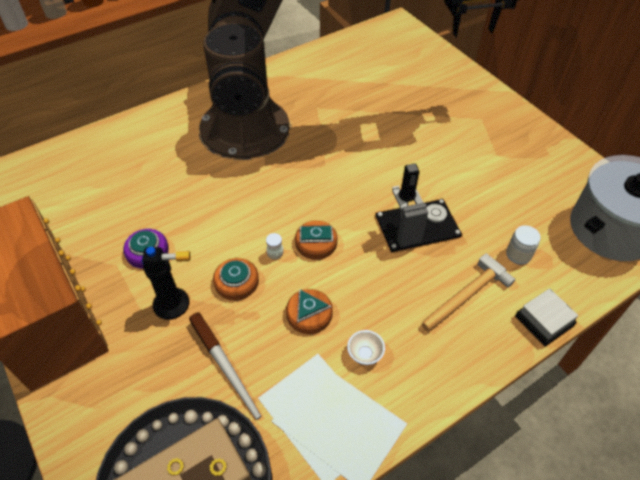

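View pics/top.png

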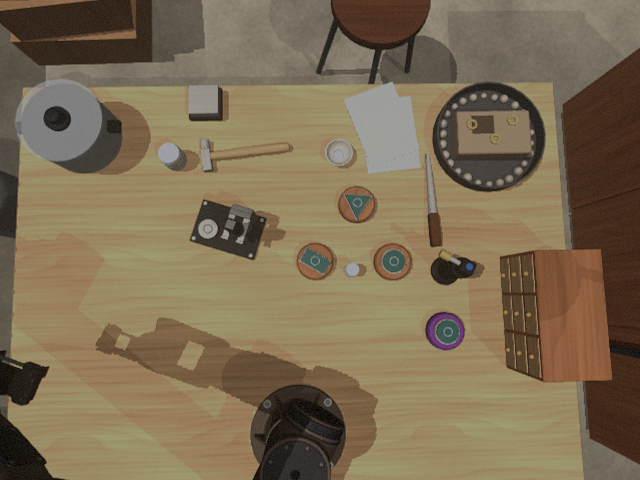

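```bash
cat >> h.py <<'E'
def fdir(p,u,v):
    a=np.array([u-p['cx'],v-p['cy']]);r=np.hypot(*a);th=r/p['fx']
    return rot(p['orientation'])@np.array([*(a/max(r,1e-9)*np.sin(th)),np.cos(th)])
def fatz(p,u,v,z):
    d=fdir(p,u,v);P=np.array(p['position']);return P+d*(z-P[2])/d[2]
def fproj(p,x):
    c=rot(p['orientation']).T@(np.array(x)-p['position']);r=np.hypot(c[0],c[1]);th=np.arctan2(r,c[2]);return np.array([p['cx'],p['cy']])+c[:2]/r*th*p['fx']
E
python3 - <<'E'
from h import *
for n in ['scene','top']:
    p=env.read_camera(n); print(n,proj(p,[0,0,0]),proj(p,[0,0,20]))
    D=p['depth'];
    for uv in [(300,180),(330,380),(600,120),(260,200),(130,200),(270,290),(500,270)]:
        print(uv,deproj(p,*uv,D[uv[1],uv[0]]).round(1),end=' ')
    print()
    for t in ['oblong_stone','round_stone','corner_stone']:
        m=env.trace(p,t)[0]['mask']; v,u=np.nonzero(m); print(t,u.mean(),v.mean(),atz(p,u.mean(),v.mean(),32))
p=env.read_camera('wrist'); save(p,'w0'); print(p['position'],p['orientation'],p['fx'],p['cx'],p['cy'])
E
```

```text
scene [np.float64(243.9), np.float64(127.0)] [np.float64(243.2), np.float64(121.5)]
(300, 180) [257.3  23.4   1.3] (330, 380) [ 751.4 -215.2    1.8] (600, 120) [ 310.2 1335.3 -376.4] (260, 200) [259.6 -95.9  -0.3] (130, 200) [  83.2 -367.1   -0.4] (270, 290) [ 5.028e+02 -2.085e+02  3.000e-01] (500, 270) [752.7 239.7  26.6] 
oblong_stone 315.8279103398409 239.0889370932755 [459.50238257 -59.25612417  32.        ]
round_stone 142.95397890699905 244.8791946308725 [ 258.90097397 -397.63096158   32.        ]
corner_stone 309.14941860465115 310.81337209302325 [ 610.62907337 -174.04135875   32.        ]
top [np.float64(297.6), np.float64(433.1)] [np.float64(297.4), np.float64(435.5)]
(300, 180) [672.7 -18.6   6. ] (330, 380) [132.7 -88.1  -0.6] (600, 120) [  986.2 -1151.1  -408.4] (260, 200) [6.198e+02 9.220e+01 5.000e-01] (130, 200) [626.8 446.6  -3.6] (270, 290) [373.4  67.5   1.1] (500, 270) [ 413.3 -560.     4.5] 
oblong_stone 314.7514071294559 261.3968105065666 [445.86880064 -53.98685523  32.        ]
round_stone 444.8480475382003 330.8964346349745 [ 255.87620008 -391.75291957   32.        ]
corner_stone 356.28706326723324 204.76770538243625 [ 595.964185   -168.98168732   32.        ]
[161.35813073 608.73450836 385.04466839] [ 2.89418904e+00 -8.26763398e-04  1.20127053e+00] 371.64829954431775 318.2814089712877 239.54479704600678
```

View pics/w0.png

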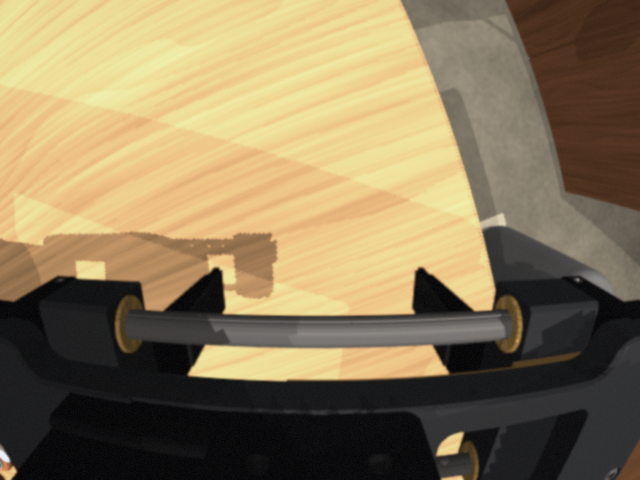

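```bash
python3 -m inch '[[0,0,0,-2,-1.3,-2,-1],[0,0,0,-4.1,-2.7,-2,-1],[0,0,0,-4.1,-2.7,-2,-1],[0,0,0,-4.1,-2.7,-2,-1],[0,0,0,-4.1,-2.7,0,-1],[0,0,0,-4.1,-2.7,0,-1],[0,0,0,-4.1,-2.7,0,-1],[0,0,0,-4.1,-2.7,0,-1],[0,0,0,-4.1,-2.7,0,-1],[0,0,0,-4.1,-2.7,0,-1],[0,0,0.17,0,0,0,-1],[0,0,0.17,0,0,0,-1],[0,0,0.17,0,0,0,-1],[0,0,0.17,0,0,0,-1],[0,0,0.17,0,0,0,-1],[0,0,0.17,0,0,0,-1],[0,0,0.17,0,0,0,-1],[0,0,0.18,0,0,0,-1],[0,0,0,0,0,0,-1],[0,0,0,0,0,0,-1]]'
python3 - <<'E'
from h import *
p=env.read_camera('wrist'); save(p,'w1'); print(p['position'],p['orientation'],env.state()['eef_pos'],env.state()['tcp_rot'])
for t in ['tester','check_disc','stand','oblong_stone']:
    for r in env.find_in(p,t)[:2]: x=w(p,r['centre']);print(t,r['score'],x.round(1),fproj(p,x).round())
    for r in env.trace(p,t)[:2]:
        v,u=np.nonzero(r['mask']); print('  mask',u.mean(),v.mean(),len(u))
E
```

```text
t: 4.25
eef_pos: [496.0, 203.0, 295.2]
tcp_rot: [3.141, -0.0, 1.405]
ft_force: [-0.1, 1.4, -0.2]
opening: 1.0
grip_force: 0.0
[506.68914089 271.80805885 465.65627093] [ 2.89485784e+00 -3.81917438e-04 -1.65129540e-01] [496.01733844 203.10556483 295.079881  ] [ 3.14109309e+00 -2.54539072e-04  1.40479020e+00]
tester 0.88 [521.1 152.3 184.2] [360. 292.]
  mask 359.1787735849057 288.6872641509434 2120
check_disc 0.56 [539.2 231.1  18.9] [350. 177.]
  mask 350.1142654364798 175.24130589070262 1409
stand 0.71 [542.8 183.4   9.6] [358. 213.]
oblong_stone 0.96 [456.2 -19.2  32.1] [317. 370.]
  mask 314.129203539823 366.62831858407077 1695
  mask 505.1846473029046 193.17368109069355 3374
```

View pics/w1.png

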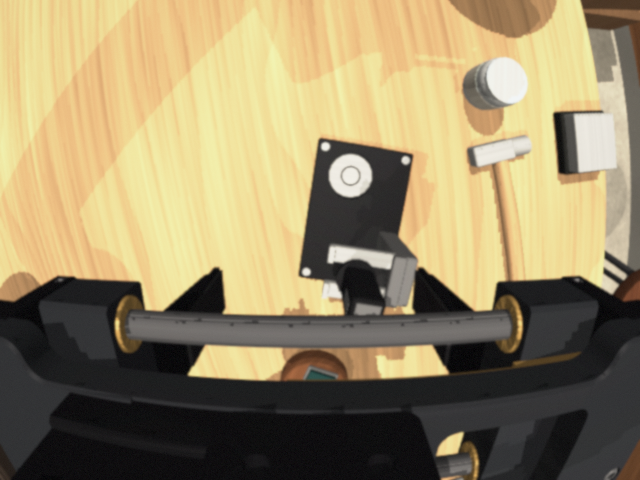

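```bash
python3 -m inch '[[0,0,0,-2,0.8,0,-1],[0,0,0,-3.3,1.3,0,-1],[0,0,0,-3.3,1.3,0,-1],[0,0,0,-2,0.8,0,-1],[0,0,0,0,0,0,-1],[0,0,0,0,0,0,-1]]'
python3 - <<'E'
from h import *
p=env.read_camera('wrist'); print(p['position'],p['orientation'],env.state()['eef_pos'],p['depth'][100:110,100:110].mean())
g=cv2.resize(p['img'][60:300,180:500],None,fx=2.4,fy=2.4,interpolation=cv2.INTER_CUBIC);cv2.imwrite('pics/w2.png',g[:,:,::-1])
np.savez('w2.npz',**{k:v for k,v in p.items()})
for t in ['tester','check_disc','stand','oblong_stone']:
    for r in env.find_in(p,t)[:2]: x=w(p,r['centre']);print(t,r['score'],x.round(1),fproj(p,x).round())
    for r in env.trace(p,t)[:1]:
        v,u=np.nonzero(r['mask']); print('  mask',u.mean(),v.mean(),len(u)); np.save('m_'+t,r['mask'])
E
```

```text
t: 5.45
eef_pos: [519.5, 92.4, 294.6]
tcp_rot: [-3.141, -0.0, 1.402]
ft_force: [-0.1, -0.4, 0.8]
opening: 1.0
grip_force: 0.0
[530.55811233 161.18122317 465.01078632] [ 2.89477678e+00  4.35417954e-04 -1.68612978e-01] [519.47146106  92.60444671 294.62041934] 427.78128
tester 0.66 [522.6 146.1 208.8] [311. 171.]
  mask 311.99830795262267 173.775521714608 1773
check_disc 0.84 [539.5 234.1  19.4] [316.  87.]
  mask 315.1706460674157 88.18188202247191 1424
stand 0.98 [547.  185.6  10.7] [328. 126.]
  mask 325.557833655706 128.12471953578336 12925
oblong_stone 0.86 [455.2 -21.3  35.1] [284. 304.]
oblong_stone 0.61 [ 671.1 -365.5   13.4] [447. 449.]
  mask 283.6208791208791 303.9965034965035 2002
```

View pics/w2.png

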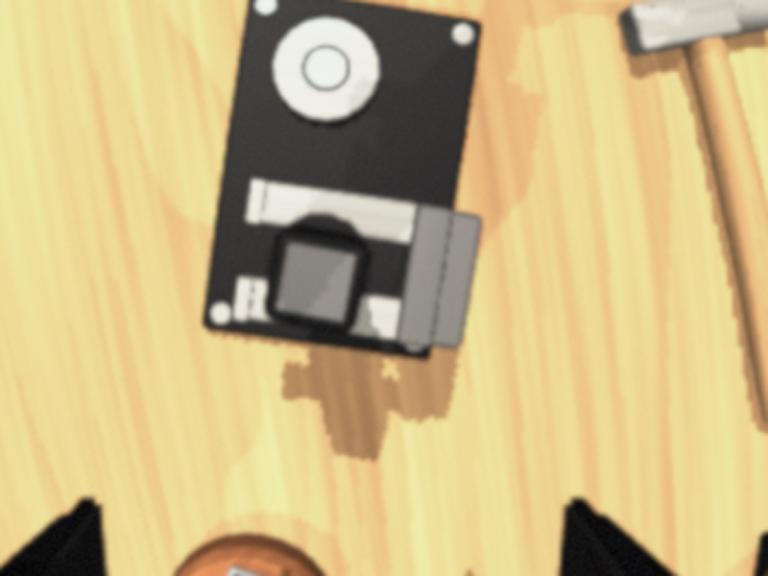

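Run:
```python
from h import *
p=dict(np.load('w2.npz',allow_pickle=True)); D=p['depth']
pts=np.array([(x,y) for y in range(60,260) for x in range(220,420)])
W=[]
for u,v in pts:
    d=fdir(p,u,v); f=rot(p['orientation'])[:,2]
    W.append(p['position']+d*D[v,u]/(d@f))
W=np.array(W)
near=(np.abs(W[:,0]-522)<40)&(np.abs(W[:,1]-140)<40)
top=W[near&(W[:,2]>195)]; print('top z',np.median(top[:,2]),len(top))
T=W[near&(W[:,2]>np.median(top[:,2])-5)]
print('handle',cv2.minAreaRect(T[:,:2].astype(np.float32)),T.mean(0))
f=lambda x,y,z:fatz(p,180+x/2.4,60+y/2.4,z)[:2].round(1)
print('handle quad',[f(*c,208) for c in [(284,241),(358,244),(352,321),(278,313)]],f(318,281,208))
c=[f(*c,12) for c in [(250,-1),(480,22),(430,357),(206,325)]];print('plate',c)
print('yaw',[np.degrees(np.arctan2(*(b-a)[::-1])) for a,b in [(c[0],c[1]),(c[3],c[2]),(c[3],c[0]),(c[2],c[1])]],np.linalg.norm(c[1]-c[0]),np.linalg.norm(c[3]-c[0]))
print('mark',f(326,68,20), 'w1',fatz(dict(p,position=np.array([506.689,271.808,465.656]),orientation=np.array([2.894858,-.00038,-.16513])),350.5,175.5,20))
A=W[(np.abs(W[:,2]-120)<6)&(W[:,1]>100)&(W[:,1]<190)&(W[:,0]<570)]; print('arms z',np.median(A[:,2]),len(A)); r=cv2.minAreaRect(A[:,:2].astype(np.float32));print('arms',r)
arm=[f(*q,120) for q in [(248,181),(414,205),(235,319),(398,340),(245,222),(241,277),(268,232),(410,241)]];print(arm)
```

```text
top z 209.046926886512 1702
handle ((523.43701171875, 145.1486053466797), (34.975852966308594, 27.957901000976562), 70.59087371826172) [523.19591961 143.87009721 231.08433067]
handle quad [array([515.5, 155. ]), array([536.2, 150.5]), array([530.8, 128.8]), array([510.1, 134.7])] [523.1 141.9]
plate [array([508.2, 276.8]), array([620.9, 246.5]), array([567.7,  79. ]), array([456.8, 114.9])]
yaw [np.float64(-15.048431081908936), np.float64(-17.93754814882313), np.float64(72.38640154235533), np.float64(72.37953051616532)] 116.7020993812879 169.86338628439032
mark [539.6 232.5] w1 [539.5463566  232.84684895  20.        ]
arms z 120.53867624817366 1845
arms ((535.7976684570312, 139.45858764648438), (54.58263397216797, 87.71900939941406), 72.18936157226562)
[array([500.7, 178.2]), array([561.9, 158.4]), array([486.1, 126.2]), array([547.5, 107.3]), array([496.8, 162.8]), array([491.4, 142. ]), array([504.8, 157.4]), array([558.1, 144.8])]
```

Candidates: tester only at scene (410,183); round stone orange block (236,278) vs. purple look-alike (147,247) — choose orange; oblong (316,238). Now above the tester.

```bash
python3 -m inch '[[0,0,0.137,0,0,0,-1],[0,0,0,1.2,-0.3,0,-1],[0,0,0,2.4,-0.54,0,-1],[0,0,0,1.22,-0.3,0,-1],[0,0,0,0,0,2,-1],[0,0,0,0,0,2,-1],[0,0,0,0,0,2,-1],[0,0,0,0,0,0,-1],[0,0,0,0,0,0,-1]]'
python3 - <<'E'
from h import *
p=env.read_camera('wrist'); save(p,'w3');print(p['position'],p['orientation'])
for a in (0,1):
  print(fproj(p,[523.1,141.9,208]),[fproj(p,q).round() for q in ([500.7,178.2,120],[486.1,126.2,120],[539.6,232.6,20])])
  break
E
```

```text
t: 7.02
eef_pos: [523.6, 141.5, 235.4]
tcp_rot: [3.141, -0.0, 1.266]
ft_force: [0.6, -0.4, -0.1]
opening: 0.998
grip_force: 0.0
[543.56703602 208.14462087 405.77303947] [ 2.89491619e+00 -3.17265078e-04 -3.04812107e-01]
[318.80457594 273.18132844] [array([277., 202.]), array([281., 268.]), array([307., 127.])]
```

View pics/w3.png

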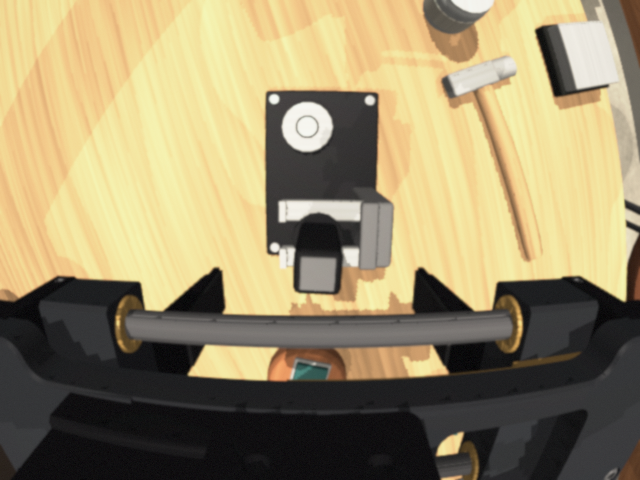

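The handle top (319,272) lies midway between the fingers and the stand is square to the image. Descend and grip.

```bash
python3 -m inch '[[0,0,0,0,0,2,-1],[0,0,0,0,0,2,-1],[0,0,0,0,0,2,-1],[0,0,0,0,0,2,-1],[0,0,0,0,0,0,-1],[0,0,0,0,0,0,1],[0,0,0,0,0,0,1],[0,0,0,0,0,0,1],[0,0,0,0,0,0,1],[0,0,0,0,0,0,1],[0,0,0,0,0,0,1],[0,0,0,0,0,0,1],[0,0,0,0,0,0,1]]'
```

```text
t: 8.7
eef_pos: [523.3, 141.3, 154.6]
tcp_rot: [-3.142, -0.0, 1.265]
ft_force: [-1.0, 1.0, 0.3]
opening: 0.301
grip_force: 29.2
```

```bash
python3 -m inch '[[0,0,0,0,0,-0.5,1],[0,0,0,0,0,-1,1],[0,0,0,0,0,-2,1],[0,0,0,0,0,-2.5,1],[0,0,0,0,0,-2.5,1],[0,0,0,0,0,-2.5,1],[0,0,0,0,0,-2,1],[0,0,0,1.2,-0.2,0,1],[0,0,0,2.5,-0.33,0,1],[0,0,0,2.5,-0.33,0,1],[0,0,0,2,-0.23,0,1],[0,0,0,1,-0.1,0,1],[0,0,0,0,0,2,1],[0,0,0,0,0,2.5,1],[0,0,0,0,0,2.5,1],[0,0,0,0,0,2,1],[0,0,0,0,0,1,1],[0,0,0,0,0,0,1],[0,0,0,0,0,0,1]]'
python3 - <<'E'
from h import *
p=env.read_camera('wrist'); s=env.state();print(s['eef_pos'],s['ft_force'],s['opening'])
g=cv2.resize(p['img'][120:360,180:500],None,fx=2.4,fy=2.4,interpolation=cv2.INTER_CUBIC);cv2.imwrite('pics/w4.png',g[:,:,::-1])
for q in ([539.6,232.6,20],):
  print((fproj(p,q)-[180,120])*2.4)
t=s['eef_pos']-[0,0,131.6];print('tip',(fproj(p,t)-[180,120])*2.4)
E
```

```text
t: 11.08
eef_pos: [540.0, 232.7, 185.4]
tcp_rot: [3.141, -0.001, 1.265]
ft_force: [0.8, -0.6, -1.2]
opening: 0.301
grip_force: 29.2
[539.98852571 232.73096088 185.47578444] [ 0.46987769  0.05941224 -0.66861898] 0.2979137875407915
[333.05327469 249.73615303]
tip [334.18376823 268.8795014 ]
```

View pics/w4.png

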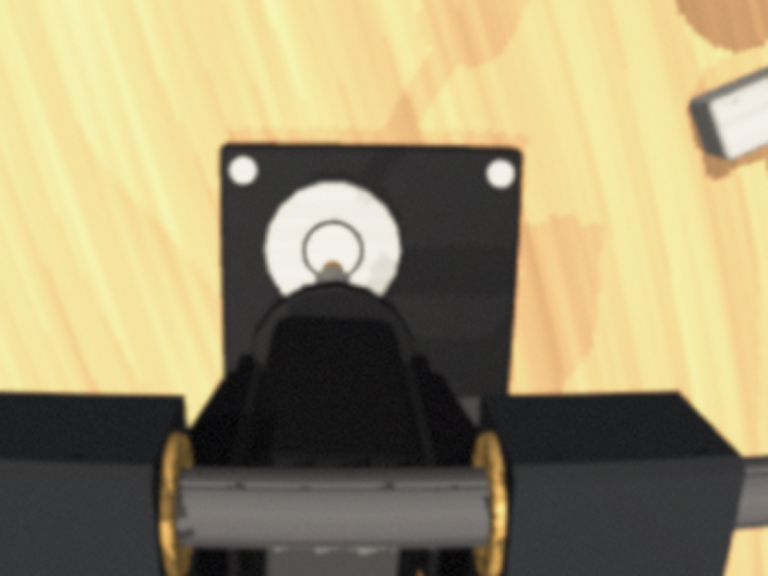

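Tip (333,266) sits at the ring centre (333,249) once lowered. Touch.

```bash
python3 -m inch '[[0,0,0,0,0,1.2,1],[0,0,0,0,0,1.2,1],[0,0,0,0,0,0.6,1],[0,0,0,0,0,0,1],[0,0,0,0,0,0.5,1],[0,0,0,0,0,0.4,1],[0,0,0,0,0,0,1],[0,0,0,0,0,0,1]]'
```

```text
t: 12.12
eef_pos: [539.9, 232.7, 145.9]
tcp_rot: [3.141, -0.0, 1.265]
ft_force: [0.8, 0.6, 0.3]
opening: 0.3
grip_force: 29.2
```

```bash
python3 -m inch '[[0,0,0,0,0,0,1],[0,0,0,0,0,0,1]]'; python3 -m inch '[[0,0,0,0,0,-0.6,1],[0,0,0,0,0,-1.4,1],[0,0,0,0,0,-2.5,1],[0,0,0,0,0,-2.5,1],[0,0,0,0,0,-2.5,1],[0,0,0,0,0,-2.5,1],[0,0,0,0,0,-2,1],[0,0,0,0,0,0,1]]'
python3 - <<'E'
from h import *
for n in ['top','scene']:
    p=env.read_camera(n); m=env.find_in(p,'oblong_stone')[:1]
p=env.read_camera('wrist')
for t in ['oblong_stone','round_stone']:
    for r in env.find_in(p,t): x=w(p,r['centre']);print(t,r['score'],x.round(1),fproj(p,x).round())
E
```

```text
t: 12.38
eef_pos: [539.8, 232.7, 145.8]
tcp_rot: [3.141, -0.0, 1.265]
ft_force: [1.1, -0.1, 0.1]
opening: 0.299
grip_force: 29.2
t: 13.38
eef_pos: [539.8, 232.7, 287.4]
tcp_rot: [3.139, -0.002, 1.265]
ft_force: [0.2, -0.1, -1.4]
opening: 0.298
grip_force: 29.2
```

```bash
python3 -m inch '[[0,0,0,-1.5,0.1,0,1],[0,0,0,-3,0.1,0,1],[0,0,0,-3.5,0.12,0,1],[0,0,0,-3.5,0.12,0,1],[0,0,0,-3.5,0.12,0,1],[0,0,0,-3.5,0.12,0,1],[0,0,0,-3.5,0.12,0,1],[0,0,0,-3.5,0.12,0,1],[0,0,0,-3.5,0.12,0,1],[0,0,0,-3.5,0.12,0,1],[0,0,0,-3.5,0.12,0,1],[0,0,0,-1.6,0.1,0,1],[0,0,0,0,0,0,1],[0,0,0,0,0,0,1]]'
python3 - <<'E'
from h import *
p=env.read_camera('wrist'); s=env.state();print(s['eef_pos'],p['position'],p['orientation'])
save(p,'w5')
for t in ['oblong_stone','round_stone','flux_jar']:
    for r in env.find_in(p,t)[:2]: x=w(p,r['centre']);print(t,r['score'],x.round(1),fproj(p,x).round())
# white ring pixels
E
```

```text
t: 15.48
eef_pos: [439.6, -129.4, 285.6]
tcp_rot: [-3.142, -0.0, 1.265]
ft_force: [-0.5, -0.0, -1.5]
opening: 0.303
grip_force: 29.2
[ 439.67715133 -129.28770144  285.60101934] [459.74681638 -62.84793693 455.99277797] [ 2.89480897e+00  4.99366934e-04 -3.05458858e-01]
oblong_stone 0.83 [450.8 -51.   34.6] [308. 140.]
round_stone 0.92 [ 474.  -229.8   29.7] [370. 277.]
flux_jar 0.75 [ 422.2 -138.9   58.5] [307. 225.]
flux_jar 0.18 [450.2 -51.5  31.8] [307. 141.]
```

View pics/w5.png

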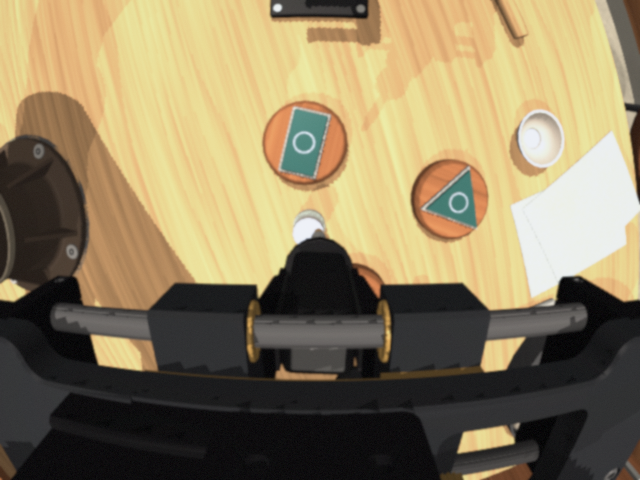

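```bash
cat >> h.py <<'E'
def goto(p,u,v,z):
    m=fatz(p,u,v,z); s=env.state(); y=s['tcp_rot'][2]; d=m-s['eef_pos']
    print('mark',m.round(1),'tool dx,dy',(d[0]*np.cos(y)+d[1]*np.sin(y)).round(1),(d[0]*np.sin(y)-d[1]*np.cos(y)).round(1),'dz to touch',(s['eef_pos'][2]-(z+131.6)).round(1))
def ring(p,u,v,n=13): # white ring centroid near pixel
    c=p['img'][v-n:v+n+1,u-n:u+n+1].astype(int); r=c[:,:,0]; b=np.argwhere(r>(r.min()+r.max())/2); b=b[np.hypot(*(b-n).T)<n]
    (x,y),q=cv2.minEnclosingCircle(b.astype(np.float32)); return u-n+b[:,1].mean(),v-n+b[:,0].mean(),(u-n+y,v-n+x),q
E
python3 - <<'E'
from h import *
p=env.read_camera('wrist')
r=ring(p,304,142);print(r);goto(p,*r[:2],42)
E
```

```text
(np.float64(303.7760416666667), np.float64(142.15104166666666), (303.6694917678833, 142.14406776428223), 11.45943832397461)
mark [446.3 -51.9  42. ] tool dx,dy 76.0 -17.0 dz to touch 112.0
```

Ring at (304,142): oblong block, white ring centred in the stone. Move over it, check from close.

```bash
python3 -m inch '[[0,0,0,1.4,-0.3,0,1],[0,0,0,2.4,-0.55,0,1],[0,0,0,2.4,-0.55,0,1],[0,0,0,1.4,-0.3,1,1],[0,0,0,0,0,2,1],[0,0,0,0,0,2.5,1],[0,0,0,0,0,2,1],[0,0,0,0,0,1,1],[0,0,0,0,0,0,1],[0,0,0,0,0,0,1]]'
python3 - <<'E'
from h import *
p=env.read_camera('wrist'); s=env.state();print(s['eef_pos'],s['ft_force'])
g=cv2.resize(p['img'][120:360,180:500],None,fx=2.4,fy=2.4,interpolation=cv2.INTER_CUBIC);cv2.imwrite('pics/w6.png',g[:,:,::-1])
print((fproj(p,[446.3,-51.9,42])-[180,120])*2.4); t=s['eef_pos']-[0,0,131.6];print('tip',(fproj(p,t)-[180,120])*2.4)
E
```

```text
t: 16.98
eef_pos: [446.5, -52.5, 201.1]
tcp_rot: [3.141, -0.0, 1.265]
ft_force: [0.6, -0.3, -0.4]
opening: 0.3
grip_force: 29.2
[446.51483672 -52.48384337 201.20312767] [ 1.27870435 -0.83728884 -1.09161228]
[332.97511435 250.9973781 ]
tip [334.20411719 268.69486688]
```

View pics/w6.png

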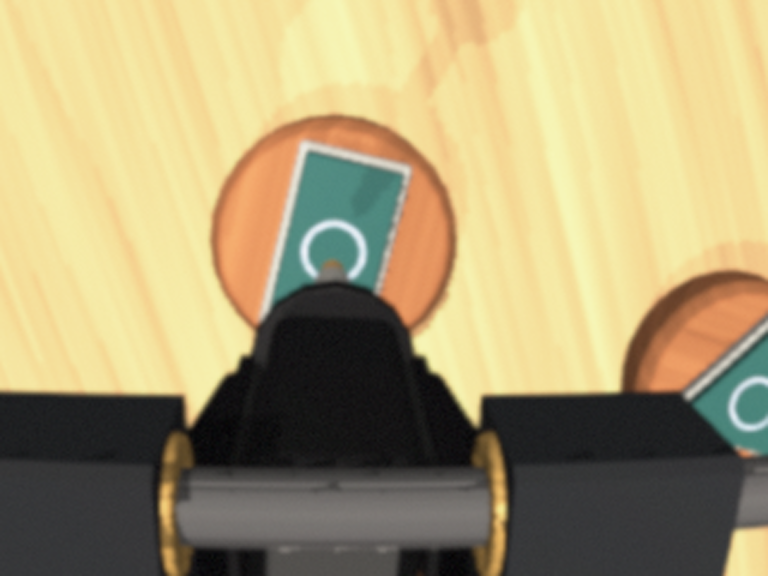

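Ring centre (334,250) as predicted; tip on its line at (333,264). Touch.

```bash
python3 -m inch '[[0,0,0,0,0,1.2,1],[0,0,0,0,0,0.9,1],[0,0,0,0,0,0.2,1],[0,0,0,0,0,0,1],[0,0,0,0,0,0.6,1],[0,0,0,0,0,0.4,1],[0,0,0,0,0,0,1],[0,0,0,0,0,0,1],[0,0,0,0,0,0,1]]'; python3 -m inch '[[0,0,0,0,0,0,1],[0,0,0,0,0,-0.6,1],[0,0,0,0,0,-1.4,1],[0,0,0,0,0,-2.5,1],[0,0,0,0,0,-2.5,1],[0,0,0,0,0,-2.5,1],[0,0,0,0,0,-2,1],[0,0,0,0,0,0,1]]'
```

```text
t: 18.15
eef_pos: [446.4, -52.5, 167.8]
tcp_rot: [3.141, -0.0, 1.265]
ft_force: [0.6, 0.3, 2.5]
opening: 0.305
grip_force: 29.2
t: 19.15
eef_pos: [446.2, -52.5, 283.5]
tcp_rot: [3.14, -0.0, 1.265]
ft_force: [0.1, -0.5, -2.2]
opening: 0.297
grip_force: 29.2
```

```bash
python3 -m inch '[[0,0,0,-1,0.3,-2,1],[0,0,0,-2,0.7,-2,1],[0,0,0,-3,1,-2,1],[0,0,0,-3,1,-2,1],[0,0,0,-3,1,0,1],[0,0,0,-3,1,0,1],[0,0,0,-3,1,0,1],[0,0,0,-3,1,0,1],[0,0,0,-2.5,0.8,0,1],[0,0,0,-1,0.3,0,1],[0,0,0,0,0,0,1],[0,0,0,0,0,0,1]]'
python3 - <<'E'
from h import *
p=env.read_camera('wrist'); s=env.state();print(s['eef_pos'])
for t in ['round_stone','torch']:
    for r in env.find_in(p,t)[:2]: x=w(p,r['centre']);print(t,r['score'],x.round(1),fproj(p,x).round())
x=env.find_in(p,'round_stone')[0]['centre']; u,v=fproj(p,w(p,x))
I=p['img'].astype(int)
for k in range(3):
    r=ring(p,int(round(u)),int(round(v)),12);u,v=r[:2]
print(r);goto(p,u,v,42)
g=cv2.resize(p['img'][60:300,180:500],None,fx=2.4,fy=2.4,interpolation=cv2.INTER_CUBIC);cv2.imwrite('pics/w7.png',g[:,:,::-1]);print((u-180)*2.4,(v-60)*2.4)
E
```

```text
t: 20.65
eef_pos: [449.6, -309.6, 362.5]
tcp_rot: [-3.141, -0.0, 1.265]
ft_force: [-0.4, -0.1, -1.5]
opening: 0.297
grip_force: 29.2
[ 449.67731466 -309.61995012  362.62842019]
round_stone 0.92 [ 439.8 -257.1   33. ] [300. 165.]
round_stone 0.6 [ 272.1 -365.3   35.1] [214. 273.]
(np.float64(301.04), np.float64(166.82), (301.1760559082031, 166.79577445983887), 9.73689079284668)
mark [ 440.3 -260.    42. ] tool dx,dy 44.8 -24.0 dz to touch 189.2
290.49600000000004 256.368
```

View pics/w7.png

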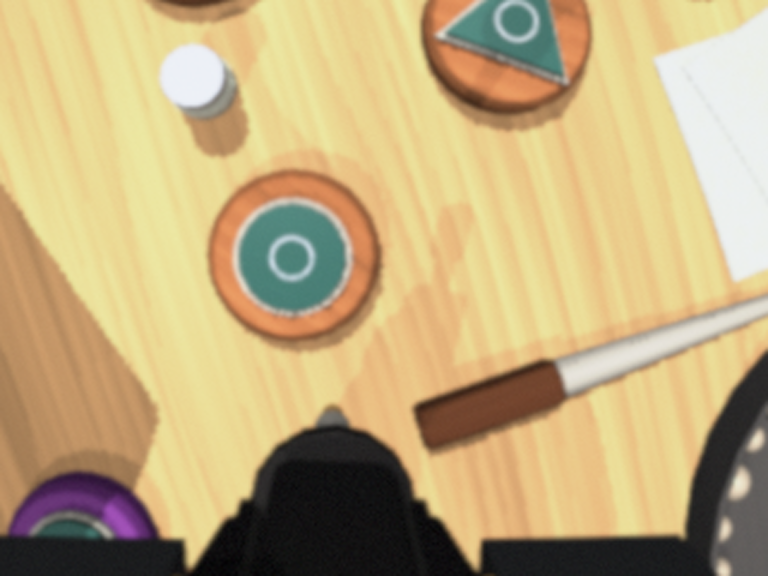

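The orange round stone's ring is at crop (291,258), the purple look-alike at lower left. Move over.

```bash
python3 -m inch '[[0,0,0,1,-0.5,0,1],[0,0,0,1.7,-1,0,1],[0,0,0,1.3,-0.7,1,1],[0,0,0,0.45,-0.2,2,1],[0,0,0,0,0,2.5,1],[0,0,0,0,0,2.5,1],[0,0,0,0,0,2.5,1],[0,0,0,0,0,2.5,1],[0,0,0,0,0,2,1],[0,0,0,0,0,1,1],[0,0,0,0,0,0,1],[0,0,0,0,0,0,1]]'
python3 - <<'E'
from h import *
p=env.read_camera('wrist'); s=env.state();print(s['eef_pos'],s['ft_force'])
print(fproj(p,[440.3,-260.3,42]))
r=env.trace(p,'round_stone')[0];v,u=np.nonzero(r['mask']);
# white/green edges: fit ring circle from top part via Hough on upscaled patch
c=fproj(p,[440.3,-260.3,42]);u0,v0=int(c[0])-30,int(c[1])-30
g=cv2.resize(cv2.cvtColor(p['img'][v0:v0+60,u0:u0+60],cv2.COLOR_RGB2GRAY),None,fx=8,fy=8,interpolation=cv2.INTER_CUBIC)
h=cv2.HoughCircles(g,cv2.HOUGH_GRADIENT,1.5,200,param1=80,param2=20,minRadius=80,maxRadius=140)
for q in (h[0][:3] if h is not None else []): print(u0+q[0]/8-.44,v0+q[1]/8-.44,q[2]/8); goto(p,u0+q[0]/8-.44,v0+q[1]/8-.44,42)
E
```

```text
t: 22.35
eef_pos: [440.4, -260.8, 203.4]
tcp_rot: [3.14, 0.0, 1.265]
ft_force: [0.5, -0.3, -2.0]
opening: 0.297
grip_force: 29.2
[ 440.40869668 -260.8546928   203.40341577] [ 0.017639   -0.24864876 -1.79881303]
[318.82299792 224.04564745]
318.59125 223.46625 13.50625
mark [ 440.3 -259.7   42. ] tool dx,dy 1.1 -0.5 dz to touch 29.7
```

```bash
python3 -m inch '[[0,0,0,0,0,1.2,1],[0,0,0,0,0,0.9,1],[0,0,0,0,0,0.4,1],[0,0,0,0,0,0,1],[0,0,0,0,0,0.6,1],[0,0,0,0,0,0.4,1],[0,0,0,0,0,0,1],[0,0,0,0,0,0,1],[0,0,0,0,0,0,1]]'; python3 -m inch '[[0,0,0,0,0,0,1],[0,0,0,0,0,-0.6,1],[0,0,0,0,0,-1.4,1],[0,0,0,0,0,-2.5,1],[0,0,0,0,0,-2.5,1],[0,0,0,0,0,-2.5,1],[0,0,0,0,0,-2.5,1],[0,0,0,0,0,0,1]]'
```

```text
t: 23.58
eef_pos: [440.3, -260.9, 167.8]
tcp_rot: [3.141, 0.0, 1.265]
ft_force: [2.1, -0.5, 0.8]
opening: 0.299
grip_force: 29.2
t: 24.58
eef_pos: [440.4, -261.0, 289.5]
tcp_rot: [3.139, 0.001, 1.265]
ft_force: [0.4, 0.2, -1.2]
opening: 0.303
grip_force: 29.2
```

```bash
python3 -m inch '[[0,0,0,1.5,-0.3,0,1],[0,0,0,3,-0.3,0,1],[0,0,0,3.3,-0.3,0,1],[0,0,0,3.3,-0.3,0,1],[0,0,0,3.3,-0.3,0,1],[0,0,0,3.3,-0.3,0,1],[0,0,0,3.3,-0.3,0,1],[0,0,0,3.3,-0.3,0,1],[0,0,0,3.3,-0.3,0,1],[0,0,0,3.3,-0.3,0,1],[0,0,0,3.3,-0.3,0,1],[0,0,0,3.3,-0.3,0,1],[0,0,0,2.4,-0.3,0,1],[0,0,0,1.0,-0.25,0,1],[0,0,0,0,0,0,1],[0,0,0,0,0,0,1],[0,0,0,0,0,0,1]]'
python3 - <<'E'
from h import *
p=env.read_camera('wrist'); s=env.state();print(s['eef_pos'])
u,v=[int(x) for x in fproj(p,[539.6,232.6,20])];print(fproj(p,[539.6,232.6,20]))
m=env.trace(p,'check_disc')[0]['mask'];b,a=np.nonzero(m);print(a.mean(),b.mean(),fatz(p,a.mean(),b.mean(),18))
E
```

```text
t: 26.7
eef_pos: [523.7, 141.0, 287.7]
tcp_rot: [3.142, -0.0, 1.264]
ft_force: [0.3, 0.4, -0.9]
opening: 0.3
grip_force: 29.2
[523.7736974  141.05432763 287.70294302]
[308.35663727 128.65422812]
307.8318462594372 128.32120796156485 [539.11609332 233.27941611  18.        ]
```

```bash
python3 -m inch '[[0,0,0,0.06,0,0,1],[0,0,0,0,0,1.5,1],[0,0,0,0,0,1.5,1],[0,0,0,0,0,1.5,1],[0,0,0,0,0,2,1],[0,0,0,0,0,2,1],[0,0,0,0,0,2,1],[0,0,0,0,0,1.5,1],[0,0,0,0,0,0.8,1],[0,0,0,0,0,0.2,1],[0,0,0,0,0,0,1],[0,0,0,0,0,0,1]]'; python3 -m inch '[[0,0,0,0,0,0.1,1],[0,0,0,0,0,0,1],[0,0,0,0,0,0,1]]'; python3 -c "
from h import *
for i in range(3): print(env.state()['ft_force'],env.state()['moment']); env.read_camera('wrist')"
```

```text
t: 28.3
eef_pos: [524.2, 142.3, 158.1]
tcp_rot: [3.141, -0.0, 1.265]
ft_force: [0.0, -0.0, -1.6]
opening: 0.297
grip_force: 29.2
t: 28.68
eef_pos: [524.0, 142.3, 156.7]
tcp_rot: [3.142, -0.0, 1.265]
ft_force: [-0.9, 0.1, -2.1]
opening: 0.299
grip_force: 29.2
[-0.86880564  0.07846887 -2.14315456] [-0.07781754  0.07734385 -0.0350691 ]
[ 0.02404646 -0.51266593 -2.1410937 ] [-0.09209369  0.05677603 -0.03730326]
[ 0.6527059   0.05972061 -0.85922783] [-0.11916696  0.0768921   0.02227812]
```

```bash
for i in 1 2; do python3 -m inch '[[0,0,0,0,0,0.1,1],[0,0,0,0,0,0,1],[0,0,0,0,0,0,1]]'| egrep 'eef|ft'; done; python3 -c "
from h import *
for i in range(3): print(env.state()['ft_force']); env.read_camera('wrist')"
```

```text
eef_pos: [524.0, 142.3, 155.6]
ft_force: [-0.2, 0.2, -0.9]
eef_pos: [524.0, 142.3, 154.6]
ft_force: [0.3, -0.2, -1.7]
[ 0.31327238 -0.22144018 -1.6715219 ]
[-0.190026   -0.11879377 -0.66043205]
[ 0.13073312  0.93675769 -2.23113609]
```

```bash
for i in 1 2 3; do python3 -m inch '[[0,0,0,0,0,0.05,1],[0,0,0,0,0,0,1]]'| egrep 'eef|ft'; done; python3 -c "
from h import *
for i in range(3): print(env.state()['ft_force']); env.read_camera('wrist')"
```

```text
eef_pos: [524.0, 142.3, 154.6]
ft_force: [-1.9, -0.2, 5.1]
eef_pos: [524.0, 142.3, 154.5]
ft_force: [-4.6, -0.6, 11.4]
eef_pos: [524.0, 142.3, 154.5]
ft_force: [-6.0, -2.4, 16.7]
[-5.9631184  -2.41538818 16.73869277]
[-5.45973675 -0.39610827 16.33339305]
[-5.36866494 -0.57445762 16.33295818]
```

Collar is seated; ease off, release, retreat.

```bash
python3 -m inch '[[0,0,0,0,0,-0.13,1],[0,0,0,0,0,0,1],[0,0,0,0,0,0,0.2],[0,0,0,0,0,0,0],[0,0,0,0,0,0,-1],[0,0,0,0,0,0,-1],[0,0,0,0,0,0,-1],[0,0,0,0,0,0,-1],[0,0,0,0,0,-0.8,-1],[0,0,0,0,0,-2,-1],[0,0,0,0,0,-2.5,-1],[0,0,0,0,0,-2.5,-1],[0,0,0,0,0,-2.5,-1],[0,0,0,0,0,-2,-1],[0,0,0,-2.5,0,0,-1],[0,0,0,-2.5,0,0,-1],[0,0,0,0,0,0,-1],[0,0,0,0,0,0,-1]]'
python3 - <<'E'
from h import *
p=env.read_camera('wrist'); D=p['depth'];f=rot(p['orientation'])[:,2];W=[]
for v in range(90,290):
  for u in range(220,420):
    d=fdir(p,u,v);W.append(p['position']+d*D[v,u]/(d@f))
W=np.array(W);n=(abs(W[:,0]-524)<40)&(abs(W[:,1]-142)<45)
T=W[n&(abs(W[:,2]-208)<6)];print('handle',np.median(T[:,2]),len(T),cv2.minAreaRect(T[:,:2].astype(np.float32)))
C=W[n&(abs(W[:,2]-128)<4)];print('collar',np.median(C[:,2]),len(C),C.std(0),C.min(0),C.max(0))
g=p['img'][90:290,220:420];cv2.imwrite('pics/end.png',g[:,:,::-1])
E
```

```text
t: 32.88
eef_pos: [509.2, 94.9, 277.8]
tcp_rot: [3.141, -0.001, 1.264]
ft_force: [-1.0, 0.6, 0.9]
opening: 1.002
grip_force: 0.0
handle 208.9156610532985 1738 ((523.102783203125, 142.56460571289062), (27.9239444732666, 27.60600471496582), 72.19282531738281)
collar 127.1247524685649 1037 [22.82382495 18.70256735  1.28254422] [486.30239305 104.69874005 124.00473843] [563.97604613 178.24286428 130.35267721]
```

```bash
python3 -c "
from cell import env
print(env.job_done())"
```

```text
the job is handed in; nothing more can be done
None
```

The tester touched the check disc, then the oblong stone, then the round stone, and now hangs upright in the fork with its collar on the arms; the job was handed in at about 33 s, with the check-disc contact the least certain (about 1.5 N read on the wrist).

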